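# Tip a module housing onto the inspection plate

### The job

Two aluminium module housings stand in front of the raised white inspection plate. Take the taller one: slide it upright over the bench until its foot is against the edge of the plate and wait a moment, then push near its top, without lifting it up, so that it tips over that edge and comes to lie flat on the plate with its screwed cover facing up. Leave the shorter housing where it stands.

Things in the scene. Friction and masses are not known exactly. Their poses are not given: they have to be found in the camera images.
- housing_center (a point): centre of the taller aluminium housing, a loose block on the bench: 60 mm (x) by 50 mm (y) by 100 mm tall, 0.3 to 0.65 kg. Screwed grey cover on its -y side, away from the plate; socket on top. Its axes start within 10 degrees of the plate's, its +y face 30 to 62 mm short of the edge. Pushed high it topples at once; pushed low, or over its whole height, it slides upright.
- short_center (a point): centre (half-way up) of the shorter aluminium housing, a loose block 60 x 50 x 60 mm (x, y, height) of the same make; it stands beside the taller one, about 130 mm from it between centres, nearer or farther along the plate's edge. To be left alone.
- plate: white fixed plate with a black disc: 300 mm along x, 180 mm along y, 15 mm thick. Origin at bench height, middle of the long edge that faces the housings; the edge, a 15 mm step, runs along x. The plate extends to +y, the housings stand at -y. Once tipped, the housing's centre is about 35 mm past the edge, 40 mm up. A loose steel disc (40 mm wide, 18 high) is on it near x +125, y +150 mm.

How it is judged:
By the outcome, as a careful person would: the job done as asked, in the order asked, and still so for the second after the job is handed in, with the robot touching nothing.
It also fails if it takes over 38 s, if anything falls off the work surface, if the arm or the gripper's body presses on something with over 40 N, if the wrist force passes 120 N, or if a joint passes its speed limit or range.

### The arm

A 6-joint arm with a two-finger parallel gripper is mounted at the origin on the work surface. World frame = base frame: x ahead of the robot, y to its left, z up, the work surface at z = 0. Lengths are in m, angles in degrees, forces in N, time in s.
With the tool pointing down it reaches from about 0.35 to 0.875 m from the base axis. Payload 4.2 kg.
Tool frame: the origin (TCP) lies between the finger pads; the fingertips stand 25 mm ahead of it and the grasp point (between the pads) lies 6 mm ahead of it (r.tips_ahead is the distance from the TCP to the fingertips, in m); z points along the fingers, y is the direction in which the jaws open and shut (so a half turn about z gives the same grasp; the last joint's range is limited). The gripper opens to 87 mm and grips with 3 to 60 N. Pads are 19 mm wide; open, the fingers measure 117 mm over their backs; the gripper's body (75 mm by 190 mm) begins 51 mm behind the grasp point.
Start: joints at [78.186, 22.042, 0.453, 0, -68.411, -14.817], TCP at [0.28, 0.559, 0.248] pointing down, gripper open.
Joint ranges: [-179.83, 179.83], [-69.29, 118.12], [-61.27, 80.66], [-181.25, 117.63], [-171.15, -9.14], [-177.46, 177.46]. Speed limits (degrees/s): [159.86, 159.86, 180, 180, 180, 180].

### API

Orientations are given as a 3x3 rotation matrix whose columns are the frame's x, y, z axes.
In Python, from station import r, vision, finish_job gives the robot as it stands.
- The arm moves only by the shell command python3 -m jog 'ROWS'. ROWS is a JSON object of lists of equal length, an entry for each row: "rot": the turn, a rotation vector about the world's x, y, z in degrees, a list of three; "delta_pos": the shift along the world's x, y, z in mm, a list of three; "grip": the opening in per cent of the stroke, from 0 (shut) to 100 (fully open). A call has 1 to 10 rows; each row shifts and turns the commanded pose from where the row before left it; what a row does not reach is not made up. A row lasts 1/12 s, in which the tool goes at most 41.7 mm and 7.16 degrees, less where a joint would pass 70% of its speed; a pose out of reach is approached as far as the arm can. A call with a gripper value outside its range is refused whole. The fingers move at their own pace and stop on an object; the grip force is fixed at half the most. Time passes only in rows, so rows that do not move let the fingers close. It gives the time, the measured TCP pose, the force and the opening at its end, in the units of the state.
- r.sense(): the state, without advancing time (a new reading comes with each control period).
- vision.capture(name): name is "side" or "top"; returns a dict with "frame" (400x640x3 uint8, red, green, blue), "K" (3x3 intrinsics, pixels), "k1" (the pictures are not rectified: a ray, as slopes to the right and down, at radius r is drawn at 1 + k1 r^2 times it, then the intrinsics apply), "xyz" and "orientation" of the camera in the world. Camera axes: x right, y up, looking along -z (the intrinsics and any distortion apply to the point x, -y, -z); pixel columns grow to the right and rows downward; lengths in m; the calibration is good to about 2 mm. A picture is of the moment at which its call begins. There is no depth.
- finish_job(): hands the job in, once; it reports no verdict.
The state is a dict: "time_s": time; "joints": joint angles; "joint_velocities": joint speeds; "effort": joint torques, N m; "tcp_pos": TCP position; "ee_rot": TCP orientation; "wrist_force": force on the tool from outside, world axes, zero at the start; "moment": the same for the moment, N m; "gripper_width": opening from 0.0 (shut) to 1.0 (fully open).
Only numpy, scipy, OpenCV 4.12 (cv2) and the standard library are available. Lean on these libraries where they do the work, as an engineer would, in place of code of your own. Each camera call takes 0.05 s, during which the arm holds its last target. There are 200 camera calls.

## Working session

There is one attempt and no reset: what is moved stays moved. The work goes in short steps, Python scripts to look and compute and a shell command to move; the robot and the scene stay as the last step left them, time stands still between calls to the robot, and variables do not carry over. Pictures are saved under pics/ and viewed, about 8 in all and at most 12, crops included, and the job is handed in when it is done.

```bash
mkdir -p pics; ls; python3 - <<'E'
from station import r,vision
import cv2
for n in("side","top"):
    c=vision.capture(n);cv2.imwrite(f"pics/{n}0.png",c["frame"][:,:,::-1]);print(n,c["K"],c["k1"],c["xyz"],c["orientation"])
s=r.sense();print(s)
E
```

```text
pics
side [[461.22247452   0.         313.97888094]
 [  0.         461.22247452 200.51165637]
 [  0.           0.           1.        ]] -0.0032757004849949273 [ 0.47860951 -0.52106239  0.38730137] [[ 0.99022029  0.07945051 -0.11467952]
 [-0.13898431  0.49031178 -0.86039393]
 [-0.01213002  0.86791818  0.49655905]]
top [[485.09212247   0.         317.06429269]
 [  0.         485.09212247 194.27729941]
 [  0.           0.           1.        ]] -0.0400342899318079 [0.45439024 0.01420402 0.69458569] [[-0.01798287  0.98807367 -0.15292824]
 [-0.99974059 -0.01990781 -0.01106523]
 [-0.01397773  0.15268958  0.98817535]]
{'time_s': 0.1, 'joints': array([ 7.81832746e+01,  2.20857556e+01,  3.88829132e-01, -2.46576894e-02,
       -6.84109133e+01, -1.48172561e+01]), 'joint_velocities': array([-0.12914524, -0.15750515,  0.13523376, -0.00524498,  0.03626291,
       -0.03005299]), 'effort': array([-4.37266863e-04, -3.91687059e+01,  1.87936682e+01,  4.23198625e+00,
        1.34745764e-02, -7.03986279e-05]), 'tcp_pos': array([0.27994231, 0.55826411, 0.24658531]), 'ee_rot': array([[ 8.93817389e-01, -4.48430453e-01, -7.77111321e-04],
       [-4.48431116e-01, -8.93815661e-01, -1.76029192e-03],
       [ 9.47742344e-05,  1.92186043e-03, -9.99998149e-01]]), 'wrist_force': array([-0.89625268, -0.18569954,  0.43694728]), 'moment': array([ 0.00156649,  0.00692084, -0.01809667]), 'gripper_width': 1.0061533390307689}
```

View pics/top0.png

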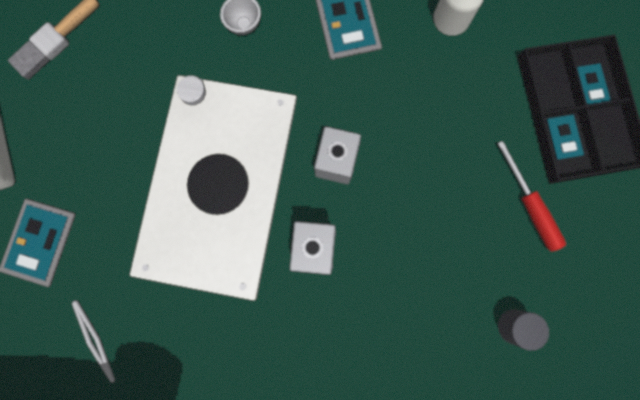

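View pics/side0.png

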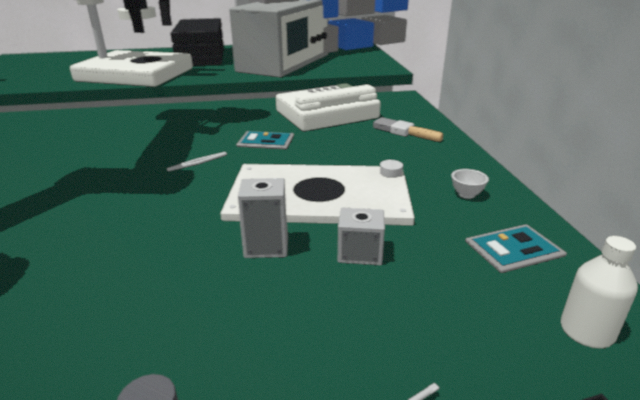

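The top view shows the plate at (213,187). Its housing-side edge runs from (295,95) to (257,300). The taller housing's socket is at (313,248) and the shorter one's at (338,152). In the side view the taller housing is at (263,218), socket (262,186), and the shorter at (362,237), socket (361,216).

```bash
cat >h.py <<'E'
import numpy as np,cv2
from station import r,vision
def ray(c,p):
    u=np.array([(p[0]-c["K"][0][2])/c["K"][0][0],(p[1]-c["K"][1][2])/c["K"][1][1]]);s=u.copy()
    for _ in range(8): s=u/(1+c["k1"]*(s@s))
    d=np.array(c["orientation"])@np.array([s[0],-s[1],-1]);return np.array(c["xyz"]),d
def onz(c,p,z):
    o,d=ray(c,p);return o+d*(z-o[2])/d[2]
def tri(c1,p1,c2,p2):
    o1,d1=ray(c1,p1);o2,d2=ray(c2,p2)
    t=np.linalg.lstsq(np.c_[d1,-d2],o2-o1,rcond=None)[0]
    a=o1+t[0]*d1;b=o2+t[1]*d2;return (a+b)/2,np.linalg.norm(a-b)
def blobs(c,lo,hi=256,sat=40,amin=300,roi=None):
    f=cv2.GaussianBlur(c["frame"],(3,3),0).astype(int)
    m=((f.min(2)>lo)&(f.min(2)<hi)&(f.max(2)-f.min(2)<sat)).astype(np.uint8)
    if roi: k=np.zeros_like(m);x0,y0,x1,y1=roi;k[y0:y1,x0:x1]=1;m*=k
    cs,_=cv2.findContours(m,cv2.RETR_EXTERNAL,cv2.CHAIN_APPROX_NONE)
    return [k for k in cs if cv2.contourArea(k)>amin]
def dark(c,p,w=14,t=100):
    x,y=p;g=c["frame"][y-w:y+w,x-w:x+w].max(2).astype(float);yy,xx=np.mgrid[y-w:y+w,x-w:x+w]
    m=(g<t).astype(np.uint8);n,l,st,ce=cv2.connectedComponentsWithStats(m)
    i=min(range(1,n),key=lambda i:np.hypot(*(ce[i]-w)));return ce[i]+[x-w,y-w],st[i,4]
E
python3 - <<'E'
from h import *
t=vision.capture("top");s=vision.capture("side")
f=t["frame"]
for p in[(313,228),(300,260),(338,172),(338,179),(270,150),(313,300)]:print(p,f[p[1],p[0]])
for n,pt,ps in(("tall",(313,248),(262,186)),("short",(338,151),(361,216))):
    a,na=dark(t,pt);b,nb=dark(s,ps,8);print(n,a,na,b,nb,*tri(t,a,s,b))
for k in blobs(t,150,roi=(120,60,380,310)):
    q=cv2.boxPoints(cv2.minAreaRect(k));z={True:.015}.get(cv2.contourArea(k)>5000,.1 if k[:,0,1].mean()>200 else .06)
    w=np.array([onz(t,p+0.0,z)[:2] for p in q]);print(cv2.contourArea(k),z,q.round(1).tolist())
    print(w.round(4).tolist(),"c",w.mean(0).round(4),"edges",np.linalg.norm(w-np.roll(w,-1,0),axis=1).round(4),np.degrees(np.arctan2(*(np.roll(w,-1,0)-w).T[::-1])).round(1))
E
```

```text
(313, 228) [185 185 189]
(300, 260) [193 192 197]
(338, 172) [175 174 180]
(338, 179) [104 105 107]
(270, 150) [227 225 222]
(313, 300) [29 71 61]
tall [312.17241379 247.20689655] 116 [261.2        184.97777778] 45 [0.4811124  0.02798972 0.10076515] 4.0869057448300285e-05
short [337.13265306 150.71428571] 98 [361.30434783 216.04347826] 46 [ 0.61106815 -0.0066686   0.06052483] 2.2289095608504013e-05
1768.5 0.1 [[290.3999938964844, 269.5], [294.70001220703125, 222.1999969482422], [333.8999938964844, 225.8000030517578], [329.6000061035156, 273.1000061035156]]
[[0.4547, 0.0549], [0.5121, 0.049], [0.5068, 0.0009], [0.4496, 0.0074]] c [0.4808 0.028 ] edges [0.0577 0.0484 0.0576 0.0478] [ -5.8 -96.3 173.5  83.8]
1390.0 0.06 [[315.29998779296875, 167.89999389648438], [324.70001220703125, 127.19999694824219], [359.1000061035156, 135.1999969482422], [349.70001220703125, 175.89999389648438]]
[[0.5882, 0.023], [0.6442, 0.0093], [0.6321, -0.0368], [0.5765, -0.0226]] c [ 0.6103 -0.0068] edges [0.0576 0.0477 0.0574 0.0471] [ -13.7 -104.7  165.6   75.6]
25426.0 0.015 [[129.5, 275.5], [170.8000030517578, 70.4000015258789], [295.70001220703125, 95.5], [254.5, 300.6000061035156]]
[[0.4499, 0.2863], [0.751, 0.2368], [0.7068, 0.0505], [0.4132, 0.1107]] c [0.5802 0.1711] edges [0.3051 0.1915 0.2997 0.1794] [  -9.3 -103.4  168.4   78.2]
```

```bash
python3 - <<'E'
from h import *
t=vision.capture("top")
k=max(blobs(t,170,roi=(120,60,380,310)),key=cv2.contourArea)[:,0]
w=np.array([onz(t,p,.015)[:2] for p in k])
def fit(sel):
    vx,vy,x,y=cv2.fitLine(w[sel].astype(np.float32),cv2.DIST_HUBER,0,.001,.001).ravel();return np.array([x,y]),np.array([vx,vy])*np.sign(vx)
A,B=np.array([.4132,.1107]),np.array([.7068,.0505])
u=(B-A)/np.linalg.norm(B-A)
for _ in range(3):
    n=np.array([-u[1],u[0]]);d=(w-A)@n;a=(w-A)@u
    p0,u=fit((abs(d)<.008)&(a>.04)&(a<.26));A=p0+u*((A-p0)@u)
n=np.array([-u[1],u[0]]);a=(w-p0)@u;d=(w-p0)@n
lo,hi=[np.median(a[(d>.05)&(d<.13)&(abs(a-c)<.02)]) for c in(a.min(),a.max())]
far=np.median(d[(d>.16)&(a>lo+.03)&(a<lo+.2)])
O=p0+u*(lo+hi)/2
print("origin",O,"yaw",np.degrees(np.arctan2(u[1],u[0])),"len",hi-lo,"width",far,"u",u,"n",n)
for nm,c in(("tall",[.481,.028]),("short",[.6107,-.0067])):print(nm,"plate xy",(np.array(c)-O)@u,(np.array(c)-O)@n)
T=np.array([.481,.028]);
for d in(-.07,-.05):print(d,T+n*d)
E
```

```text
origin [0.56085911 0.08161436] yaw -11.492168 len 0.2970436318266922 width 0.1774868821208417 u [ 0.9799519  -0.19923398] n [0.19923398 0.9799519 ]
tall plate xy -0.06757628888811087 -0.06845014373977863
short plate xy 0.06643689396356132 -0.07661382822414121
-0.07 [ 0.46705362 -0.04059663]
-0.05 [ 0.4710383 -0.0209976]
```

```bash
R='python3 -m jog'; $R '{"rot":[[0,0,-3.74],[0,0,-3.74],[0,0,-3.74],[0,0,-3.74],[0,0,-3.74],[0,0,-3.74],[0,0,-3.74],[0,0,-3.74],[0,0,-3.74],[0,0,-3.74]],"delta_pos":[[9.2,-30.8,0],[9.2,-30.8,0],[9.2,-30.8,0],[9.2,-30.8,0],[9.2,-30.8,0],[9.2,-30.8,0],[9.2,-30.8,0],[9.2,-30.8,0],[9.2,-30.8,0],[9.2,-30.8,0]],"grip":[23,23,23,23,23,23,23,23,23,23]}'
```

```text
time_s: 1.08
tcp_pos: [0.3722, 0.2491, 0.2477]
ee_rot: [[0.435, -0.9, 0.0], [-0.9, -0.435, 0.0], [-0.0, -0.0, -1.0]]
wrist_force: [0.2, 0.2, -0.9]
gripper_width: 0.321
```

```bash
R='python3 -m jog'; $R '{"rot":[[0,0,-3.74],[0,0,-3.74],[0,0,-3.74],[0,0,-3.74],[0,0,-3.74],[0,0,-3.74],[0,0,-3.74],[0,0,-3.74],[0,0,-3.74],[0,0,-3.74]],"delta_pos":[[9.2,-30.8,0],[9.2,-30.8,0],[9.2,-30.8,0],[9.2,-30.8,0],[9.2,-30.8,0],[9.2,-30.8,0],[9.2,-30.8,0],[9.2,-30.8,0],[9.2,-30.8,0],[9.2,-30.8,0]],"grip":[23,23,23,23,23,23,23,23,23,23]}'
$R '{"rot":[[4.9,-1,0],[4.9,-1,0],[4.9,-1,0],[4.9,-1,0],[4.9,-1,0],[4.9,-1,0],[0,0,0]],"delta_pos":[[0,0,-15],[0,0,-15],[0,0,-15],[0,0,-15],[0,0,-15],[0,0,-15],[0,0,-15]],"grip":[23,23,23,23,23,23,23]}'; python3 - <<'E'
from h import *
print(r.sense()["joints"].round(1))
E
```

```text
time_s: 1.92
tcp_pos: [0.4642, -0.0589, 0.2477]
ee_rot: [[-0.201, -0.98, 0.001], [-0.98, 0.201, 0.0], [-0.0, -0.0, -1.0]]
wrist_force: [1.5, 0.3, 0.2]
gripper_width: 0.23
time_s: 2.5
tcp_pos: [0.4643, -0.0593, 0.1413]
ee_rot: [[-0.176, -0.979, 0.103], [-0.846, 0.203, 0.492], [-0.503, -0.0, -0.864]]
wrist_force: [0.7, -1.1, 0.0]
gripper_width: 0.229
[ -8.7  17.1 -17.5 -35.8 -59.2  16.8]
```

```bash
python3 -m jog '{"rot":[[0,0,0],[0,0,0],[0,0,0],[0,0,0],[0,0,0]],"delta_pos":[[0,0,-30],[0,0,-30],[0,0,-25],[0,0,-16],[0,0,0]],"grip":[23,23,23,23,23]}'
python3 - <<'E'
from h import *
for n in("side","top"):
    c=vision.capture(n);cv2.imwrite(f"pics/{n}1.png",c["frame"][:,:,::-1])
a=cv2.imread("pics/side1.png")[110:310,150:470];b=cv2.imread("pics/top1.png")[110:310,200:520]
cv2.imwrite("pics/both1.png",np.vstack([cv2.resize(x,(480,300)) for x in(a,b)]))
E
```

```text
time_s: 2.92
tcp_pos: [0.4621, -0.057, 0.0383]
ee_rot: [[-0.176, -0.98, 0.094], [-0.848, 0.2, 0.491], [-0.5, 0.007, -0.866]]
wrist_force: [-0.9, -0.0, -0.6]
gripper_width: 0.232
```

View pics/both1.png

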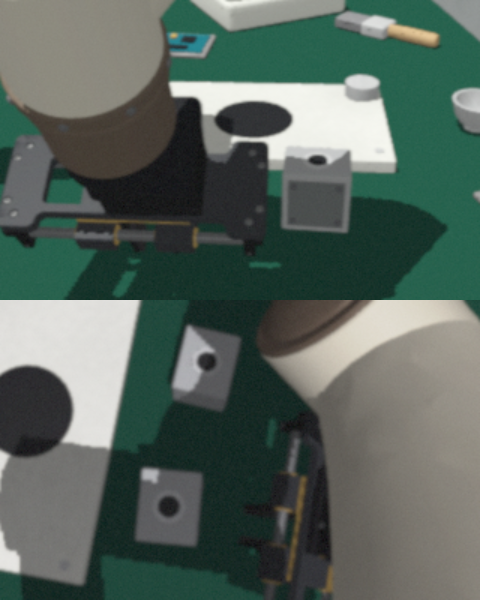

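The tool is behind the taller housing, with its two fingertips at about (250,508) and (245,543) in the lower crop, square to the back face. Both housings are undisturbed. Next I push it low towards the edge.

```bash
python3 -m jog '{"rot":[[0,0,0],[0,0,0],[0,0,0],[0,0,0],[0,0,0],[0,0,0],[0,0,0],[0,0,0],[0,0,0],[0,0,0]],"delta_pos":[[2,9.8,0],[2,9.8,0],[2,9.8,0],[0.8,3.9,0],[0.8,3.9,0],[0.8,3.9,0],[0.8,3.9,0],[0.8,3.9,0],[0.8,3.9,0],[0.8,3.9,0]],"grip":[23,23,23,23,23,23,23,23,23,23]}'
python3 -m jog '{"rot":[[0,0,0],[0,0,0],[0,0,0],[0,0,0]],"delta_pos":[[0.8,3.9,0],[0.8,3.9,0],[0.8,3.9,0],[0.8,3.9,0]],"grip":[23,23,23,23]}'
cat >m.py <<'E'
from h import *
import sys
O=np.array([.56086,.08161]);u=np.array([.97995,-.19923]);n=np.array([.19923,.97995])
s=r.sense();p=s["tcp_pos"];q=p[:2]-O
print("t",s["time_s"],"tcp plate",(q@u*1e3).round(1),(q@n*1e3).round(1),(p[2]*1e3).round(1),"F",np.round(s["wrist_force"],1))
ims=[]
for k,(x0,y0) in(("side",(150,110)),("top",(180,110))):
    c=vision.capture(k);ims.append(cv2.resize(c["frame"][y0:y0+200,x0:x0+320,::-1],(480,300)))
cv2.imwrite(f"pics/{sys.argv[1]}.png",np.vstack(ims))
E
python3 m.py m2
```

```text
time_s: 3.85
tcp_pos: [0.4762, -0.001, 0.0417]
ee_rot: [[-0.171, -0.98, 0.101], [-0.849, 0.199, 0.489], [-0.499, -0.002, -0.866]]
wrist_force: [-1.7, -5.6, 3.0]
gripper_width: 0.229
time_s: 4.18
tcp_pos: [0.4794, 0.0149, 0.0417]
ee_rot: [[-0.171, -0.98, 0.101], [-0.849, 0.199, 0.489], [-0.5, -0.002, -0.866]]
wrist_force: [-0.5, -5.2, 2.7]
gripper_width: 0.232
t 4.1833 tcp plate -66.6 -81.6 41.7 F [-0.5 -5.2  2.7]
```

View pics/m2.png

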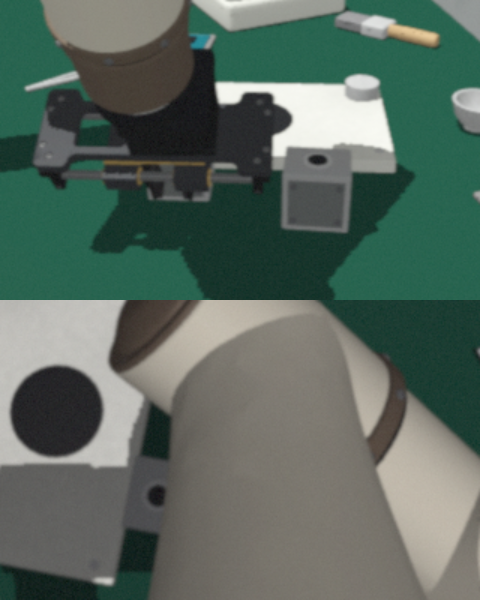

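The housing is still upright in both crops, with its socket at (157,495) in the top crop and a narrow gap left before the edge at about x=125. The shorter housing hasn't moved. I'll push on gently and watch the force.

```bash
python3 -m jog '{"rot":[[0,0,0],[0,0,0],[0,0,0],[0,0,0]],"delta_pos":[[0.4,2,0],[0.4,2,0],[0.4,2,0],[0.4,2,0]],"grip":[23,23,23,23]}'
python3 -m jog '{"rot":[[0,0,0],[0,0,0]],"delta_pos":[[0.2,1,0],[0.2,1,0]],"grip":[23,23]}'
python3 -m jog '{"rot":[[0,0,0],[0,0,0]],"delta_pos":[[0.2,1,0],[0,0,0]],"grip":[23,23]}'
```

```text
time_s: 4.62
tcp_pos: [0.4806, 0.0229, 0.0416]
ee_rot: [[-0.172, -0.98, 0.1], [-0.849, 0.199, 0.49], [-0.5, -0.001, -0.866]]
wrist_force: [-1.0, -5.8, 3.0]
gripper_width: 0.229
time_s: 4.78
tcp_pos: [0.4809, 0.0245, 0.0415]
ee_rot: [[-0.171, -0.98, 0.1], [-0.849, 0.198, 0.489], [-0.499, -0.001, -0.867]]
wrist_force: [-1.7, -8.6, 6.1]
gripper_width: 0.23
time_s: 4.95
tcp_pos: [0.481, 0.0246, 0.0416]
ee_rot: [[-0.17, -0.98, 0.1], [-0.85, 0.198, 0.488], [-0.498, -0.002, -0.867]]
wrist_force: [-2.2, -10.1, 4.8]
gripper_width: 0.227
```

```bash
python3 -m jog '{"rot":[[0,0,0],[0,0,0],[0,0,0],[0,0,0],[0,0,0],[0,0,0],[0,0,0],[0,0,0],[0,0,0],[0,0,0]],"delta_pos":[[0.3,1.5,0],[0.2,1,0],[0,0,0],[0,0,0],[0,0,0],[0,0,0],[0,0,0],[0,0,0],[0,0,0],[0,0,0]],"grip":[23,23,23,23,23,23,23,23,23,23]}'
python3 -m jog '{"rot":[[0,0,0],[0,0,0],[0,0,0],[0,0,0],[0,0,0],[0,0,0],[0,0,0],[0,0,0]],"delta_pos":[[-1,-4.9,0],[-2,-9.8,0],[-2,-9.8,0],[0,0,20],[0,0,35],[0,0,12],[0,0,0],[0,0,0]],"grip":[23,23,23,23,23,23,23,23]}'
python3 m.py m3
```

```text
time_s: 5.78
tcp_pos: [0.4811, 0.025, 0.0416]
ee_rot: [[-0.17, -0.98, 0.1], [-0.852, 0.197, 0.485], [-0.496, -0.003, -0.869]]
wrist_force: [-4.6, -17.8, 8.0]
gripper_width: 0.234
time_s: 6.45
tcp_pos: [0.4766, 0.0043, 0.109]
ee_rot: [[-0.171, -0.98, 0.101], [-0.848, 0.198, 0.491], [-0.501, -0.002, -0.865]]
wrist_force: [-0.4, 0.8, -0.1]
gripper_width: 0.228
t 6.45 tcp plate -67.1 -92.6 109.0 F [-0.4  0.8 -0.1]
```

View pics/m3.png

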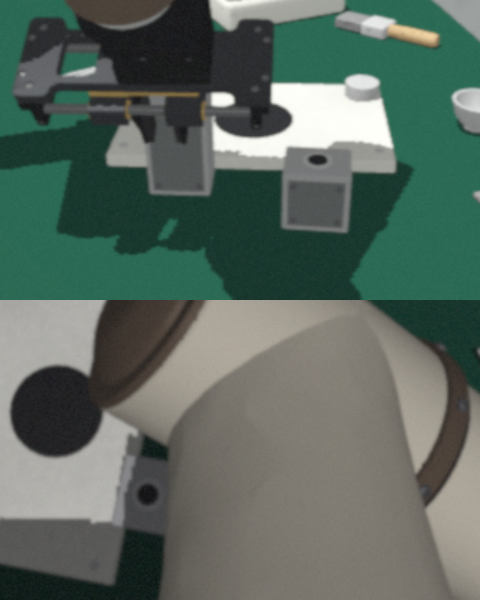

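The housing stands upright against the edge, with its socket at (147,494) in the top crop. The fingertips have been raised to near its top. Now I tip it.

```bash
python3 - <<'E'
from h import *
t=vision.capture("top");a,_=dark(t,(278,239));q=onz(t,a,.1)[:2]-[.56086,.08161]
print("socket plate xy",q@[.97995,-.19923],q@[.19923,.97995])
E
python3 -m jog '{"rot":[[0,0,0],[0,0,0],[0,0,0],[0,0,0],[0,0,0],[0,0,0],[0,0,0],[0,0,0],[0,0,0],[0,0,0]],"delta_pos":[[1.6,7.8,0],[1.6,7.8,0],[0.8,3.9,0],[0.8,3.9,0],[0.8,3.9,0],[0.8,3.9,0],[0.8,3.9,0],[0.8,3.9,0],[0.8,3.9,0],[0.8,3.9,0]],"grip":[23,23,23,23,23,23,23,23,23,23]}'
python3 m.py m4
```

```text
socket plate xy -0.06503952513488677 -0.02540175548837224
time_s: 7.43
tcp_pos: [0.4864, 0.0513, 0.1087]
ee_rot: [[-0.171, -0.98, 0.1], [-0.849, 0.199, 0.49], [-0.5, -0.001, -0.866]]
wrist_force: [0.1, -1.5, 1.2]
gripper_width: 0.227
t 7.4333 tcp plate -66.9 -44.5 108.7 F [ 0.1 -1.5  1.2]
```

View pics/m4.png

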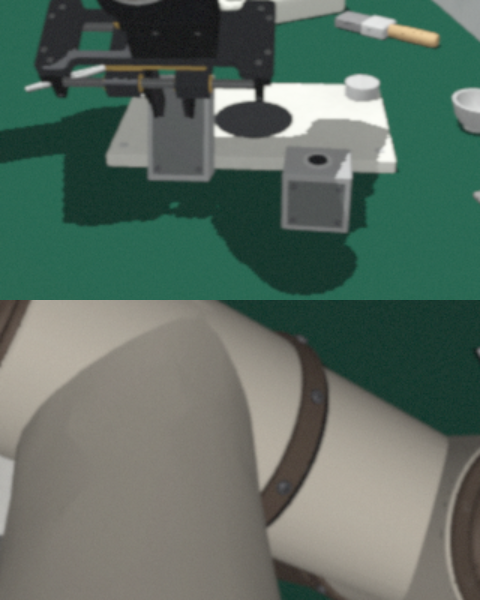

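The socket measured at plate y = -25.4 mm, so the housing was against the edge. It is now tilting, with its bottom back edge raised to about (180,178) in the side crop. I keep pushing.

```bash
python3 -m jog '{"rot":[[0,0,0],[0,0,0],[0,0,0],[0,0,0],[0,0,0],[0,0,0],[0,0,0],[0,0,0],[0,0,0],[0,0,0]],"delta_pos":[[0.8,3.9,0],[0.8,3.9,0],[0.8,3.9,0],[0.8,3.9,0],[0.8,3.9,0],[0.8,3.9,0],[0.8,3.9,0],[0.8,3.9,0],[0.8,3.9,0],[0,0,0]],"grip":[23,23,23,23,23,23,23,23,23,23]}'
python3 -m jog '{"rot":[[0,0,0],[0,0,0],[0,0,0],[0,0,0],[0,0,0],[0,0,0]],"delta_pos":[[0,0,0],[0,0,0],[0,0,0],[0,0,0],[0,0,0],[0,0,0]],"grip":[23,23,23,23,23,23]}'
python3 m.py m5
```

```text
time_s: 8.37
tcp_pos: [0.4935, 0.0866, 0.1085]
ee_rot: [[-0.171, -0.98, 0.1], [-0.849, 0.198, 0.49], [-0.5, -0.001, -0.866]]
wrist_force: [0.4, 1.2, -0.1]
gripper_width: 0.229
time_s: 8.87
tcp_pos: [0.4934, 0.0858, 0.1086]
ee_rot: [[-0.172, -0.98, 0.1], [-0.849, 0.199, 0.49], [-0.5, -0.001, -0.866]]
wrist_force: [-0.1, 0.8, 0.3]
gripper_width: 0.227
t 8.8667 tcp plate -66.9 -9.4 108.6 F [-0.1  0.8  0.3]
```

View pics/m5.png

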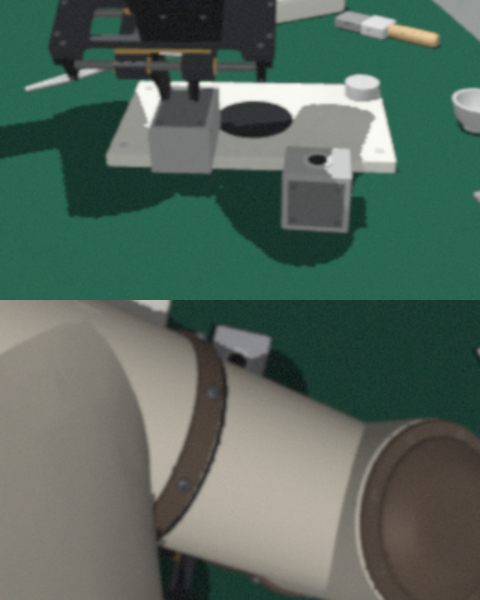

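The housing now lies on the plate with its cover up, around (185,130) in the side crop. I lift clear and check.

```bash
python3 -m jog '{"rot":[[0,0,0],[0,0,0],[0,0,0],[0,0,0],[0,0,0],[0,0,0],[0,0,0],[0,0,0],[0,0,0],[0,0,0]],"delta_pos":[[0,0,15],[0,0,30],[0,0,30],[0,0,30],[0,0,30],[0,0,15],[-8,26,0],[-8,26,0],[-8,26,0],[-8,26,0]],"grip":[23,23,23,23,23,23,23,23,23,23]}'
python3 -m jog '{"rot":[[-4.9,1,0],[-4.9,1,0],[-4.9,1,0],[-4.9,1,0],[-4.9,1,0],[-4.9,1,0],[0,0,0],[0,0,0],[0,0,0],[0,0,0]],"delta_pos":[[-12,30,0],[-12,30,0],[-12,30,0],[-12,30,0],[-12,30,0],[-12,30,0],[-12,30,0],[-12,30,0],[-12,30,0],[-12,30,0]],"grip":[23,23,23,23,23,23,23,23,23,23]}'
python3 m.py m6
python3 - <<'E'
from h import *
O=np.array([.56086,.08161]);U=np.array([[.97995,-.19923],[.19923,.97995]])
t=vision.capture("top")
a,_=dark(t,(337,151));print("short socket",onz(t,a,.06))
k=blobs(t,70,200,roi=(180,150,290,310))
for c in k:
    rc=cv2.minAreaRect(c);w=np.array([U@(onz(t,p,.065)[:2]-O) for p in cv2.boxPoints(rc)]);print(cv2.contourArea(c),(w*1e3).round(1).tolist(),(w.mean(0)*1e3).round(1))
E
```

```text
time_s: 9.8
tcp_pos: [0.4609, 0.1907, 0.2588]
ee_rot: [[-0.172, -0.98, 0.101], [-0.848, 0.199, 0.49], [-0.501, -0.001, -0.866]]
wrist_force: [-0.1, -0.2, 0.6]
gripper_width: 0.231
time_s: 10.63
tcp_pos: [0.3411, 0.4893, 0.2581]
ee_rot: [[-0.198, -0.98, -0.0], [-0.98, 0.198, 0.005], [-0.005, 0.001, -1.0]]
wrist_force: [0.4, 0.5, 0.1]
gripper_width: 0.233
t 10.6333 tcp plate -296.6 355.7 258.1 F [0.4 0.5 0.1]
short socket [ 0.61131394 -0.00694451  0.06      ]
7024.5 [[-158.7, 88.9], [38.7, 122.1], [55.9, -20.4], [-140.7, -47.0]] [-51.2  35.9]
```

View pics/m6.png

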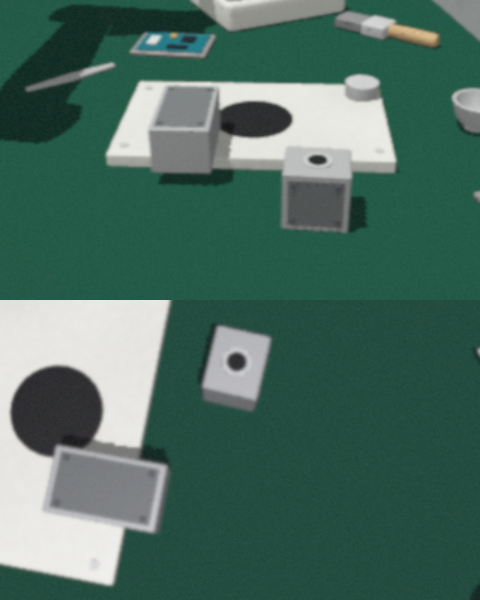

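The housing lies flat and square on the plate with its cover and four screws visible. Its corners in the top crop are (57,445), (168,465), (157,532) and (43,510), overhanging the edge slightly as expected. The shorter housing is where it started, and the steel disc is still in place.

```bash
python3 - <<'E'
from h import *
from station import finish_job
O=np.array([.56086,.08161]);U=np.array([[.97995,-.19923],[.19923,.97995]])
t=vision.capture("top");s=vision.capture("side")
print([(U@(onz(t,(x/1.5+180,(y-300)/1.5+110),.065)[:2]-O)*1e3).round(1).tolist() for x,y in((57,445),(168,465),(157,532),(43,510),(106,488))])
# height check: nearest-right top corner in both views
P,e=tri(t,(168/1.5+180,165/1.5+110),s,(213/1.5+150,128/1.5+110));print(P,e)
print(r.sense()["joint_velocities"].round(2)); print(finish_job())
E
```

```text
[[-36.4, 64.2], [-36.1, -35.0], [-94.5, -36.6], [-94.0, 64.2], [-65.4, 14.2]]
[0.52107176 0.05441381 0.06636976] 0.005299688259701283
[-1.02 -0.86 -0.4   0.08  0.04 -0.1 ]
the job is handed in; nothing more can be done
None
```

The taller housing is lying flat on the plate with its screwed cover up, but it sits about 20 mm nearer the edge than the task describes. I printed that position in the same script that handed the job in, so I saw it too late to push it further on.

**What I did:** I slid the taller housing upright to the plate's edge with the two fingertips low on its back face. I held it there for about 0.8 s, then backed off and pushed near its top until it tipped over the edge. It was never gripped or lifted. The job took about 11 s of the 38 s. Of the wrist forces I read, the highest was about 20 N.

**Last checks:**
- **Flatness and height:** both views show it flat and square to the plate. Its top measured about 66 mm, against 65 mm expected.
- **Position (disagrees):** its centre is about 14 mm past the edge, where about 35 mm was stated. It apparently slipped back as it tipped, so about 36 mm of its 100 mm length overhangs the edge. Its centre is over the plate, so it rests stably, and it was not moving in the last pictures.
- **At the edge before tipping:** the socket measured 25.4 mm short of the edge, which fits the foot touching it (25 mm expected).
- **Shorter housing:** its socket was within about 0.5 mm of where it started.
- **Steel disc:** it still appears in place in the pictures.
- **Robot:** it was well clear at hand-in, still settling at about 1 degree/s.

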